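# Put the keyboard away in its bay behind the charging post

### The job

Put the keyboard away: push it along the desk, one end and then the other, so that it angles in behind the metal charging post and sits fully home in the wooden bay, square and flush against the bay's back all along its length. Only push it with the fingers; never lift it, tip it up or carry it, and leave the mouse, the mug and the stapler where they are.

Things in the scene. Friction and masses are not known exactly. Their poses are not given: they have to be found in the camera images.
- keyboard: Compact black keyboard with grey keys, loose, flat on the desk. 340 mm long (its y axis), 96 mm wide (x); straight-sided case 22 mm high, keys up to 31 mm. Too wide to grasp. 0.4 to 0.8 kg, slides with plain friction. Origin: centre of its underside, z up. Starts on the robot's side of the bay, before the bay end without post, parallel to the bay within 13 degrees.
- bay: Fixed wooden bay, open to its -x (robot's side) and above; the desk is its floor. Origin: on the desk, where the centre of the seated keyboard's underside comes; x points into the bay, y along it. Back: ledge 410 mm long, 45 mm high, its face at x = +48 mm. At each end a cheek 30 mm high, 20 mm thick, from the back forward to x = -12 mm; the cheeks' inner faces are at y = -185 and +185 mm.
- post: Fixed upright aluminium charging post with black top, 44 mm diameter, 75 mm high; origin on the desk at its axis. It stands before one end of the bay, either one: in the bay's frame x about -102 mm, y about +130 or -130 mm, so 32 mm lie between it and the seated keyboard. Its flat collar and the black hole cap at the mirrored place are flush: things slide over them.
- mouse: Black computer mouse, loose, 100 x 58 mm and 30 mm high, on the robot's side of the post, its centre about 130 mm from the post's axis. Origin: centre of its underside. Must not be moved.
- mug: White mug, loose, 80 mm diameter, 95 mm high, on the desk to the robot's left, off to the side of the keyboard and bay. Origin: centre of its underside. Must not be moved.
- stapler: Dark stapler, loose, 100 x 36 mm, 50 mm high, on the desk to the robot's right, off to the side of the keyboard and bay. Origin: centre of its underside. Must not be moved.

How it is judged:
At the end, for the whole second after the job is handed in: The keyboard lies flat and at rest on the desk in the bay, its centre within 8 mm of fully home against the back and between the two cheeks (within 22 mm of the middle), its long axis within 0.05 rad (3 degrees) of the bay's (x of keyboard in the frame of bay between -0.008 and 0.006 m and y of keyboard in the frame of bay between -0.022 and 0.022 m and angle between the y axis of keyboard and the y axis of bay, either way round below 0.05 rad and height (world z) of keyboard below 0.005 m and angle between keyboard's own z axis and vertical below 0.04 rad and linear speed of keyboard below 0.01 m/s and angular speed of keyboard below 0.05 rad/s); the robot touches nothing.
It fails at once if the keyboard is lifted off the desk (its centre more than 12 mm up) (height (world z) of keyboard above 0.012 m).
It fails at once if the keyboard is tipped up by more than 0.12 rad (angle between keyboard's own z axis and vertical above 0.12 rad).
It fails at once if the mouse is shifted by more than 20 mm (distance of mouse from where it was at the start of the episode above 0.02 m).
It fails at once if the mug is shifted by more than 20 mm (distance of mug from where it was at the start of the episode above 0.02 m).
It fails at once if the stapler is shifted by more than 20 mm (distance of stapler from where it was at the start of the episode above 0.02 m).
It also fails if it takes over 72 s, if anything falls off the work surface, if the arm or the gripper's body presses on something with over 40 N, if the wrist force passes 120 N, or if a joint passes its speed limit or range.

### The arm

A 6-joint arm with a two-finger parallel gripper is mounted at the origin on the work surface. World frame = base frame: x ahead of the robot, y to its left, z up, the work surface at z = 0. Lengths are in m, angles in rad, forces in N, time in s.
With the tool pointing down it reaches from about 0.35 to 0.775 m from the base axis. Payload 7.3 kg.
Tool frame: the origin (TCP) lies on the mounting face of the last link; the fingertips stand 178 mm ahead of it and the grasp point (between the pads) lies 159 mm ahead of it (robot.tcp_to_tips is the distance from the TCP to the fingertips, in m); z points along the fingers, y is the direction in which the jaws open and shut (so a half turn about z gives the same grasp; the last joint's range is limited). The gripper opens to 92 mm and grips with 3 to 60 N. Pads are 19 mm wide; open, the fingers measure 130 mm over their backs; the gripper's body (75 mm by 190 mm) begins 47 mm behind the grasp point.
Start: joints at [-1.305, 0.342, 1.524, -0, 1.275, -0.146], TCP at [0.21, -0.481, 0.405] pointing down, gripper open.
Joint ranges: [-2.53, 2.53], [-0.77, 2.02], [0.04, 2.7], [-1, 4.14], [0.28, 2.66], [-3.11, 3.11]. Speed limits (rad/s): [2.57, 2.57, 3.14, 3.14, 3.14, 3.14].

### API

Orientations are given as [roll, pitch, yaw] about the fixed x, y, z axes, in that order (R = Rz(yaw) Ry(pitch) Rx(roll)).
In Python, from cell import robot, viewer gives the robot as it stands.
- The arm moves only by the shell command python3 -m creep 'ROWS' [OPENING] [FORCE]. ROWS is JSON, a list that holds one entry, the list of rows, each a list of 6 numbers: the shift along the world's x, y, z in mm, then the turn, a rotation vector about the world's x, y, z in degrees. A call has 1 to 5 rows; each row shifts and turns the pose as measured when the row begins; what a row does not reach is not made up. A row lasts 1/12 s, in which the tool goes at most 41.7 mm and 7.16 degrees, less where a joint would pass 70% of its speed; a pose out of reach is approached as far as the arm can. A call with a gripper value outside its range is refused whole. OPENING is the closure, from -1 (fully open) to 1 (shut), set as the call begins (- or left out, the last holds). The fingers move at their own pace and stop on an object; FORCE is the grip in N (left out, the last holds). Time passes only in rows, so rows that do not move let the fingers close. It gives the time, the measured TCP pose, the force and the opening at its end, in the units of the state.
- robot.observe(): the state, without advancing time (a new reading comes with each control period).
- viewer.read_camera(name): name is "scene" or "top"; returns the picture (400x640x3 uint8, blue, green, red); there is no depth.
- viewer.camera_model(name): a dict with "fx", "fy", "cx", "cy" (pixels), "pose" (4x4, takes a point from camera to world coordinates). Camera axes: x right, y up, looking along -z (the intrinsics and any distortion apply to the point x, -y, -z); pixel columns grow to the right and rows downward; lengths in m; the calibration is good to about 2 mm. A picture is of the moment at which its call begins. camera_model takes no time and is no camera call.
- robot.hand_in(): hands the job in, once; it reports no verdict.
The state is a dict: "time": time; "qpos": joint angles; "qvel": joint speeds; "joint_efforts": joint torques, N m; "tool_pos": TCP position; "tool_rot": TCP orientation; "contact_force": force on the tool from outside, world axes, zero at the start; "torque": the same for the moment, N m; "opening": finger opening in m.
Only numpy, scipy, OpenCV 4.12 (cv2) and the standard library are available. Lean on these libraries where they do the work, as an engineer would, in place of code of your own. Each camera call takes 0.05 s, during which the arm holds its last target. There are 200 camera calls.

## Working session

There is one attempt and no reset: what is moved stays moved. The work goes in short steps, Python scripts to look and compute and a shell command to move; the robot and the scene stay as the last step left them, time stands still between calls to the robot, and variables do not carry over. Pictures are saved under pics/ and viewed, about 8 in all and at most 12, crops included, and the job is handed in when it is done.

```bash
mkdir -p pics; cat > h.py <<'E'
import numpy as np, cv2
from cell import robot, viewer
def snap(n,f):
    im=viewer.read_camera(n); cv2.imwrite('pics/'+f,im); return im
def px2w(n,u,v,z):
    c=viewer.camera_model(n); P=np.array(c['pose'])
    d=P[:3,:3]@np.array([(u-c['cx'])/c['fx'],-(v-c['cy'])/c['fy'],-1]); o=P[:3,3]
    return o+d*(z-o[2])/d[2]
def w2px(n,p):
    c=viewer.camera_model(n); P=np.array(c['pose']); q=P[:3,:3].T@(np.array(p)-P[:3,3])
    return c['cx']+c['fx']*q[0]/-q[2], c['cy']+c['fy']*q[1]/q[2]
E
python3 - <<'E'
from h import *
a=snap('top','t0.png'); snap('scene','s0.png')
for n in('top','scene'): print({k:np.round(v,3).tolist() for k,v in viewer.camera_model(n).items() if k!='name'})
print(robot.observe())
E
```

```text
{'fx': 368.314, 'fy': 368.314, 'cx': 313.708, 'cy': 196.188, 'pose': [[-0.02, 0.989, -0.148, 0.394], [-1.0, -0.023, -0.021, -0.013], [-0.024, 0.148, 0.989, 1.147], [0.0, 0.0, 0.0, 1.0]]}
{'fx': 399.709, 'fy': 399.709, 'cx': 323.98, 'cy': 199.193, 'pose': [[-0.603, -0.479, 0.638, 1.366], [0.798, -0.358, 0.485, 0.622], [-0.004, 0.802, 0.598, 0.793], [0.0, 0.0, 0.0, 1.0]]}
{'time': 0.1, 'qpos': array([-1.30500776e+00,  3.42631807e-01,  1.52486717e+00, -2.57443273e-05,
        1.27541406e+00, -1.46040873e-01]), 'qvel': array([ 0.00047684, -0.00146591, -0.00195012,  0.00096279, -0.00052126,
        0.00031992]), 'joint_efforts': array([ 1.53520417e-03, -4.32004809e+01, -2.44695246e+01,  7.19529949e-02,
        5.26567607e-02, -5.06124934e-05]), 'tool_pos': array([ 0.21011861, -0.48099812,  0.40414429]), 'tool_rot': array([-3.14028274e+00, -1.67788129e-04,  4.11836840e-01]), 'contact_force': array([-0.61691618, -0.10880027,  1.21680223]), 'torque': array([ 0.02894839,  0.00319178, -0.02683879]), 'opening': 0.09173641846728994}
```

View pics/t0.png

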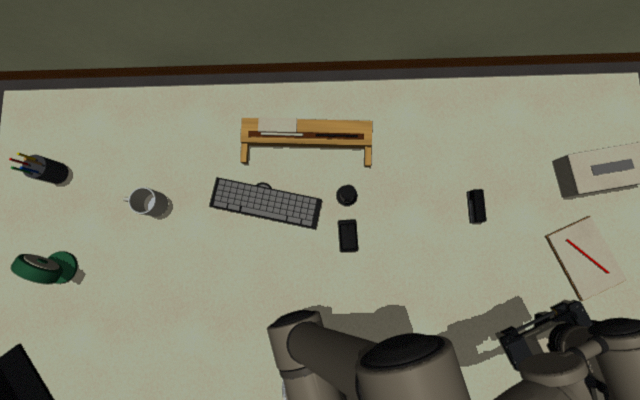

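View pics/s0.png

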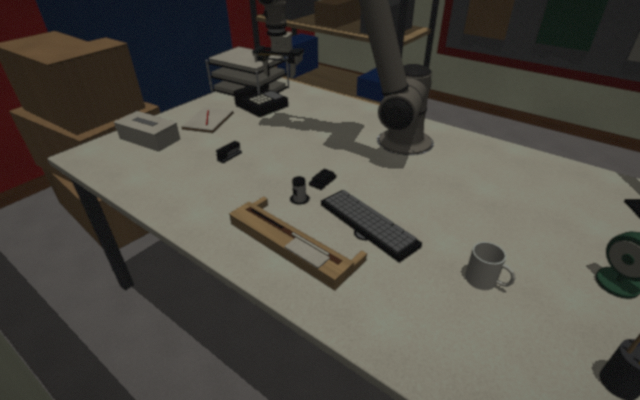

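The top view shows the bay at about (240–373, 118–165), the post at (346,195) and the mouse at (348,236). The keyboard spans (210–322, 178–228), the mug is at (147,203) and the stapler at (477,206). I'll enlarge this area to read the corners.

```bash
python3 - <<'E'
from h import *
a=cv2.imread('pics/t0.png')[105:265,200:390]
a=cv2.convertScaleAbs(a,alpha=1.5)
a=cv2.resize(a,None,fx=4,fy=4,interpolation=cv2.INTER_CUBIC)[:600]
for i in range(0,190,20):
  cv2.putText(a,str(200+i),(i*4,8),0,.3,(0,0,255));cv2.line(a,(i*4,0),(i*4,6),(0,0,255))
for i in range(0,150,20):
  cv2.putText(a,str(105+i),(0,i*4),0,.3,(0,0,255));
cv2.imwrite('pics/c0.png',a)
E
```

```text
(no output)
```

View pics/c0.png

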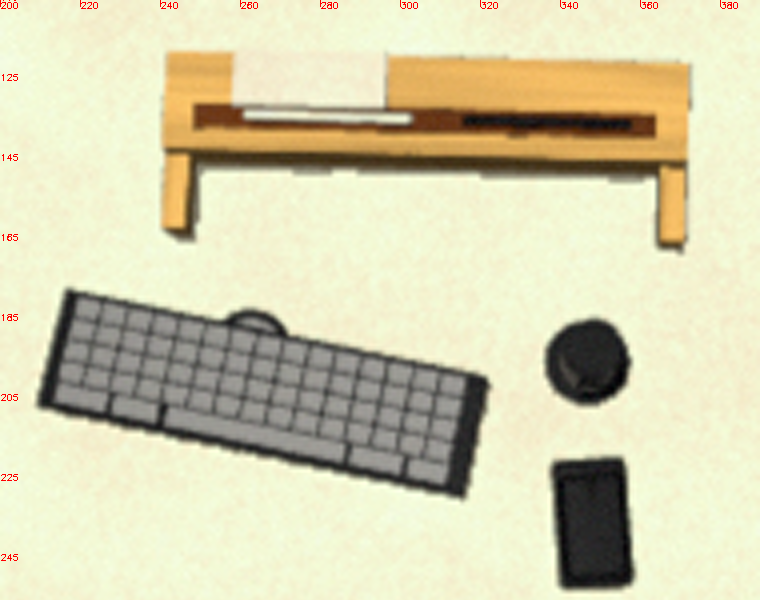

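```bash
python3 - <<'E'
from h import *
f=lambda x,y,z:px2w('top',200+x/4,105+y/4,z)[:2]
p=lambda n,v:print(n,np.round(v,4))
L0,L1=f(162,149,.045),f(688,162,.045); p('ledge',[L0,L1]); p('len',np.linalg.norm(L1-L0))
cl,cr=f(187,230,.03),f(657,243,.03); p('cheek inner fronts',[cl,cr]);p('d',np.linalg.norm(cl-cr))
cl2,cr2=f(162,228,.03),f(684,245,.03); p('outer d',np.linalg.norm(cl2-cr2))
y=(L0-L1)/np.linalg.norm(L0-L1); x=np.array([y[1],-y[0]])
if x[0]<0:x=-x
m=(cl+cr)/2; o1=(L0+L1)/2-.048*x; o2=m+.012*x
p('yaw',np.arctan2(-x[1]*-1,x[0])); p('o ledge',o1);p('o cheek',o2)
K=[f(*q,.022) for q in((67,290),(488,377),(465,497),(38,405))]
c=np.mean(K,0); p('kb',c); p('dims',[np.linalg.norm(K[0]-K[1]),np.linalg.norm(K[1]-K[2]),np.linalg.norm(K[2]-K[3]),np.linalg.norm(K[3]-K[0])])
d=K[0]-K[1]+K[3]-K[2]; ky=np.arctan2(-d[0],d[1]); p('kb yaw',ky); p('K',K)
o=(o1+o2)/2; B=lambda q:np.array([(q-o)@x,(q-o)@y])
p('kb in bay',B(c)); p('corners in bay',[B(k) for k in K])
for z in(0,.075):p('post z',B(f(588,360,z)))
p('post w',f(588,360,.04)); p('mouse',[f(592,522,.02),B(f(592,522,.02))])
p('mug',px2w('top',148,203,.05));p('stap',px2w('top',477,206,.03))
E
```

```text
ledge [[ 0.7336  0.2344]
 [ 0.7122 -0.1725]]
len 0.4075
cheek inner fronts [[ 0.6722  0.2175]
 [ 0.6525 -0.148 ]]
d 0.3661
outer d 0.4066
yaw -0.0524
o ledge [0.675  0.0334]
o cheek [0.6744 0.0341]
kb [0.5446 0.1593]
dims [0.3369 0.094  0.3385 0.0927]
kb yaw -0.2309
K [[ 0.6284  0.3133]
 [ 0.552  -0.0149]
 [ 0.46    0.0048]
 [ 0.5381  0.3341]]
kb in bay [-0.1364  0.1186]
corners in bay [[-0.0608  0.2767]
 [-0.12   -0.055 ]
 [-0.2128 -0.0402]
 [-0.1521  0.2928]]
post z [-0.1011 -0.1331]
post z [-0.1127 -0.1284]
post w [ 0.5607 -0.091 ]
mouse [[ 0.4392 -0.0913]
 [-0.2286 -0.1373]]
mug [0.5488 0.5139 0.05  ]
stap [ 0.5194 -0.4828  0.03  ]
```

```bash
python3 -m creep '[[[15,37,0,0,0,-6.6],[15,37,0,0,0,-6.6],[15,37,0,0,0,-6.6],[15,37,0,0,0,-6.6],[15,37,0,0,0,0]]]' 1 20
python3 -m creep '[[[15,37,0,0,0,0],[15,37,0,0,0,0],[15,37,0,0,0,0],[15,37,0,0,0,0],[15,37,0,0,0,0]]]'
python3 -m creep '[[[15,37,0,0,0,0],[15,37,0,0,0,0],[15,37,0,0,0,0]]]'
cat >> h.py <<'E'
from scipy.optimize import minimize
O=np.array([.6747,.0338]); YB=-.0525
c,s=np.cos(YB),np.sin(YB); RB=np.array([[c,-s],[s,c]])
def toB(p): return RB.T@(np.array(p)[:2]-O)
def sil(n,pose,shape):
    x,y,t=pose; xy=O+RB@np.array([x,y]); a=t+YB; R=np.array([[np.cos(a),-np.sin(a)],[np.sin(a),np.cos(a)]])
    P=[w2px(n,[*(xy+R@np.array([i*(.048-q),j*(.17-q)])),z]) for i in(-1,1) for j in(-1,1) for z,q in((0,0),(.022,0),(.03,.008))]
    h=cv2.convexHull(np.float32(P)); m=np.zeros(shape[:2],np.uint8)
    cv2.fillConvexPoly(m,np.int32(np.round(h*16)),255,cv2.LINE_AA,4); return m/255.
def mask(im):
    h=cv2.cvtColor(im,cv2.COLOR_BGR2HSV); return h
def fit(pose,im=None,roi=14):
    """silhouette fit in the top view: keyboard is darker than the desk and less saturated than wood"""
    im=viewer.read_camera('top') if im is None else im
    h=cv2.cvtColor(im,cv2.COLOR_BGR2HSV).astype(float)
    m=((h[...,2]<130)&(h[...,1]<90)).astype(float)
    def cost(p,m,w):
        return (np.abs(sil('top',p,im.shape)-m)*w).sum()
    p=np.array(pose,float)
    for r in (25,9):
        w=cv2.dilate((sil('top',p,im.shape)>.5).astype(np.uint8),np.ones((r,r)))
        S=np.array([[0,0,0],[.02,0,0],[0,.02,0],[0,0,.1]])*(1 if r>9 else .3)
        p=minimize(cost,p,args=(m,w),method='Nelder-Mead',options=dict(initial_simplex=p+S,xatol=1e-4,fatol=.1)).x
    return p,cost(p,m,w),im
E
python3 - <<'E'
from h import *
im=cv2.imread('pics/t0.png')
for x,y in((265,203),(230,190),(300,205),(250,215),(215,200),(280,250),(300,150),(244,155)): print(im[y,x],cv2.cvtColor(im,cv2.COLOR_BGR2HSV)[y,x])
print(fit([-.136,.119,-.178],im)[:2])
E
```

```text
time: 0.52
tool_pos: [0.283, -0.2971, 0.4007]
tool_rot: [-3.138, 0.003, -0.074]
contact_force: [0.5, 0.7, 0.2]
opening: 0.0631
time: 0.93
tool_pos: [0.358, -0.1026, 0.3999]
tool_rot: [-3.137, 0.003, -0.079]
contact_force: [0.7, -0.9, 1.3]
opening: 0.0297
time: 1.18
tool_pos: [0.4029, 0.0142, 0.3999]
tool_rot: [-3.137, 0.003, -0.08]
contact_force: [1.3, -0.5, -0.2]
opening: 0.0092
[ 99 103 104] [ 24  12 104]
[76 78 80] [15 13 80]
[95 98 99] [23 10 99]
[54 64 65] [27 43 65]
[65 67 69] [15 15 69]
[144 167 162] [ 37  35 167]
[144 168 163] [ 36  36 168]
[ 70 129 165] [ 19 147 165]
(array([-0.13507184,  0.12061401, -0.17938905]), np.float64(163.14117647058822))
```

The silhouette fit agrees with my hand reading to 2 mm. Next I'll place the fingers beside the keyboard's front face and lower them.

```bash
python3 -m creep '[[[12,32,-20,0,0,0],[12,32,-20,0,0,0],[12,30,-20,0,0,0],[0,0,-40,0,0,0],[0,0,-40,0,0,0]]]'
python3 -m creep '[[[0,0,-38,0,0,0],[0,0,-25,0,0,0],[0,0,-8,0,0,0]]]'

```

```text
time: 1.6
tool_pos: [0.443, 0.1215, 0.2623]
tool_rot: [-3.133, -0.019, -0.07]
contact_force: [0.5, -0.3, -0.5]
opening: 0.0001
time: 1.85
tool_pos: [0.4403, 0.1232, 0.183]
tool_rot: [-3.134, -0.011, -0.066]
contact_force: [0.2, -0.2, 0.1]
opening: 0.0003
```

```bash
python3 -m creep '[[[0,-10,5,0,0,0],[0,-7,4,0,0,0],[15,0,0,0,0,0],[10,0,0,0,0,0],[10,0,0,0,0,0]]]'
python3 -m creep '[[[10,-2,0,0,0,0],[10,-2,0,0,0,0],[10,-2,0,0,0,0],[10,-2,0,0,0,0],[10,-2,0,0,0,0]]]'
python3 - <<'E'
from h import *
p,c,im=fit([-.11,.115,0]); print(p,c,toB(robot.observe()['tool_pos'])); cv2.imwrite('pics/t1.png',im[100:300,180:420].repeat(3,0).repeat(3,1))
E
```

```text
time: 2.27
tool_pos: [0.4739, 0.1031, 0.1924]
tool_rot: [-3.136, -0.002, -0.065]
contact_force: [-1.7, -1.1, -0.3]
opening: 0.0005
time: 2.68
tool_pos: [0.527, 0.0896, 0.1992]
tool_rot: [-3.135, -0.006, -0.068]
contact_force: [-2.2, 0.4, -1.0]
opening: 0.0003
[-0.1002603   0.121524    0.03016764] 828.6039215686274 [-0.14835869  0.04765713]
```

View pics/t1.png

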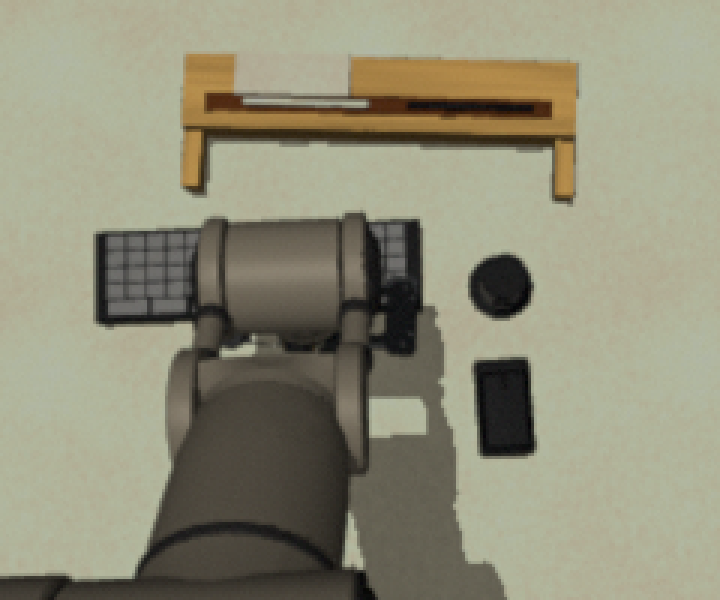

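Both ends are visible: left end at (97,232–323) and right end at (420,220). The keyboard is now turned slightly past parallel, and post and mouse are untouched. The tips have crept up, so I'll lower them and continue the push.

```bash
python3 -m creep '[[[-2,-2,-8,0,0,0],[6,-3,-2,0,0,0],[8,-3,-1,0,0,0],[8,-3,-1,0,0,0],[8,-3,-1,0,0,0]]]'
python3 -m creep '[[[8,-3,-1,0,0,0],[8,-2,-1,0,0,0],[8,-2,-1,0,0,0]]]'
python3 - <<'E'
from h import *
p,c,im=fit([-.075,.115,.2]); print(p,c,toB(robot.observe()['tool_pos'])); cv2.imwrite('pics/t2.png',im[100:300,180:420].repeat(3,0).repeat(3,1))
E
```

```text
time: 3.15
tool_pos: [0.555, 0.0738, 0.1885]
tool_rot: [-3.135, -0.004, -0.069]
contact_force: [-4.1, 0.7, 3.9]
opening: 0.0004
time: 3.4
tool_pos: [0.5806, 0.0656, 0.1854]
tool_rot: [-3.135, -0.001, -0.068]
contact_force: [-3.8, -0.2, 1.4]
opening: 0.0003
[-0.09070263  0.10146812  0.02862138] 881.921568627451 [-0.09403365  0.02638974]
```

View pics/t2.png

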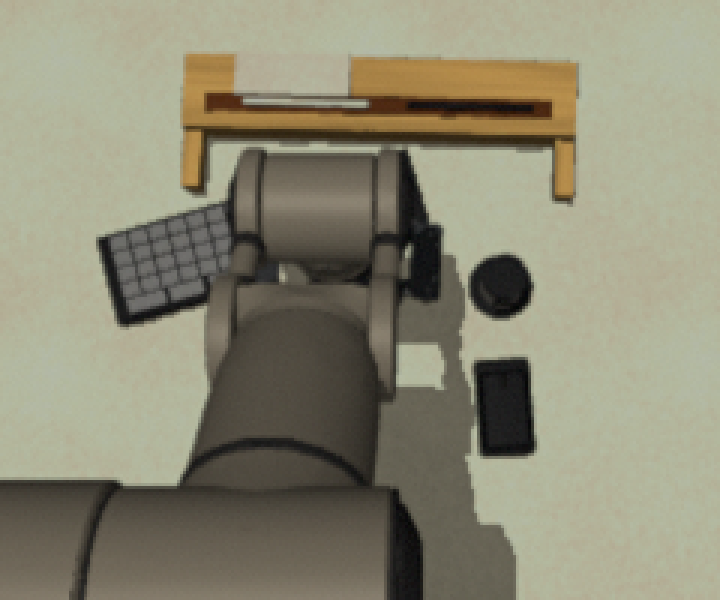

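The keyboard is angled now: its left end runs (100,238)–(122,325) in the crop, about 0.28 rad to the bay. I'll back off and lift. Then I'll turn the jaws along x, so the body stays clear of the mug, and go to the left end.

```bash
python3 -m creep '[[[-15,0,3,0,0,0],[-25,0,5,0,0,0],[-20,0,30,0,0,0],[-10,0,35,0,0,7],[0,0,35,0,0,7]]]'
python3 -m creep '[[[0,20,0,0,0,7],[0,25,0,0,0,7],[0,25,0,0,0,7],[0,25,0,0,0,7],[0,25,0,0,0,7]]]'
python3 -m creep '[[[0,25,0,0,0,7],[0,25,0,0,0,7],[0,25,0,0,0,7],[0,25,0,0,0,7],[0,25,0,0,0,7]]]'
python3 -m creep '[[[0,25,0,0,0,7],[0,25,0,0,0,0],[0,0,0,0,0,0]]]'
python3 - <<'E'
from h import *
p,c,im=fit([-.066,.107,.27]); print(p,c,toB(robot.observe()['tool_pos'])); 
m=sil('top',p,im.shape); im[cv2.morphologyEx((m>.5).astype(np.uint8),cv2.MORPH_GRADIENT,np.ones((2,2)))>0]=(0,255,0)
cv2.imwrite('pics/t3.png',im[100:300,140:400].repeat(3,0).repeat(3,1))
E
```

```text
time: 3.87
tool_pos: [0.5127, 0.0631, 0.2881]
tool_rot: [-3.135, -0.0, 0.178]
contact_force: [0.9, 0.8, 0.6]
opening: 0.0005
time: 4.28
tool_pos: [0.5187, 0.1823, 0.2993]
tool_rot: [3.134, -0.028, 0.802]
contact_force: [1.2, 0.1, -1.4]
opening: 0.0007
time: 4.7
tool_pos: [0.5226, 0.3139, 0.3006]
tool_rot: [3.123, -0.036, 1.428]
contact_force: [0.3, -0.5, -0.1]
opening: 0.0003
time: 4.95
tool_pos: [0.524, 0.3709, 0.3006]
tool_rot: [3.115, -0.041, 1.563]
contact_force: [0.8, -0.3, 0.8]
opening: 0.0004
[-0.05906865  0.11925385  0.33662821] 420.5490196078431 [-0.16788348  0.327058  ]
```

View pics/t3.png

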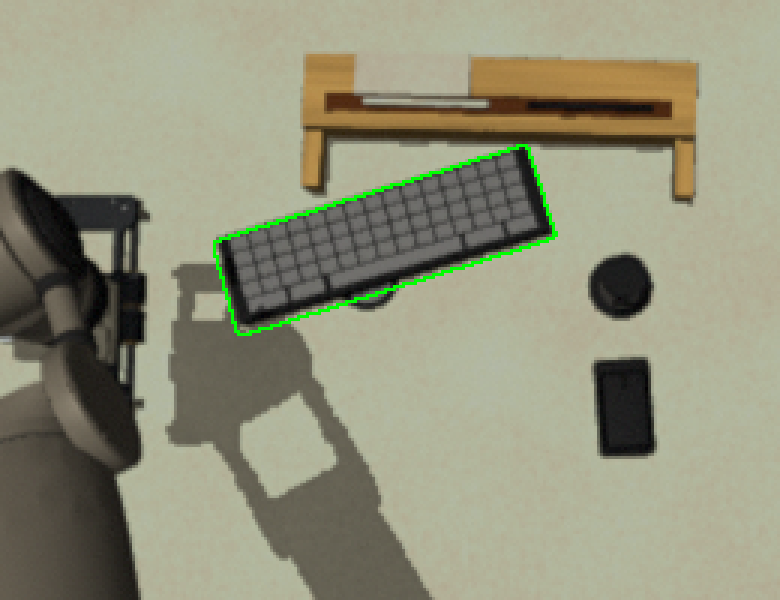

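The overlay follows the keyboard closely. In the bay frame it sits at (-0.059, 0.117) with angle 0.336, and its leading corner is about 6 mm from the ledge. I'll level the tool, lower it beyond the left end and push it along.

```bash
python3 -m creep '[[[22,0,-10,-2.3,1.5,0],[22,-3,-20,0,0,0],[22,-3,-20,0,0,0],[0,0,-20,0,0,0],[0,0,0,0,0,0]]]'
python3 - <<'E'
from h import *
o=robot.observe(); print(o['tool_pos'],o['tool_rot'],toB(o['tool_pos']))
E
```

```text
time: 5.42
tool_pos: [0.5947, 0.3601, 0.2291]
tool_rot: [3.134, 0.002, 1.561]
contact_force: [-1.0, -0.9, -1.2]
opening: 0.0005
[0.59473503 0.36008143 0.22907256] [3.13447754e+00 1.62483607e-03 1.56066285e+00] [-0.0969767   0.32163564]
```

```bash
python3 -m creep '[[[0,0,-20,0,0,0],[0,0,-14,0,0,0],[0,0,-3,0,0,0],[0,-8,0,0,0,0],[0,-8,0,0,0,0]]]'
python3 -m creep '[[[1,-9,0,0,0,0],[2,-10,0,0,0,0],[2,-10,0,0,0,0],[2,-10,0,0,0,0],[2,-10,0,0,0,0]]]'
python3 -m creep '[[[2,-10,0,0,0,0],[2,-10,0,0,0,0]]]'
python3 - <<'E'
from h import *
p,c,im=fit([-.047,.06,.32]); print(p,c,toB(robot.observe()['tool_pos'])); 
m=sil('top',p,im.shape); im[cv2.morphologyEx((m>.5).astype(np.uint8),cv2.MORPH_GRADIENT,np.ones((2,2)))>0]=(0,255,0)
cv2.imwrite('pics/t4.png',im[100:300,140:400].repeat(3,0).repeat(3,1))
E
```

```text
time: 5.83
tool_pos: [0.597, 0.3405, 0.1941]
tool_rot: [3.13, 0.001, 1.557]
contact_force: [1.0, -1.1, -0.2]
opening: 0.0004
time: 6.25
tool_pos: [0.6071, 0.2873, 0.2]
tool_rot: [3.122, -0.005, 1.557]
contact_force: [-1.7, 8.2, 4.8]
opening: 0.0005
time: 6.42
tool_pos: [0.6117, 0.265, 0.201]
tool_rot: [3.121, -0.006, 1.556]
contact_force: [-0.4, 2.2, -1.5]
opening: 0.0004
[-0.05654872  0.08355373  0.29392236] 769.1254901960783 [-0.07425325  0.22548638]
```

View pics/t4.png

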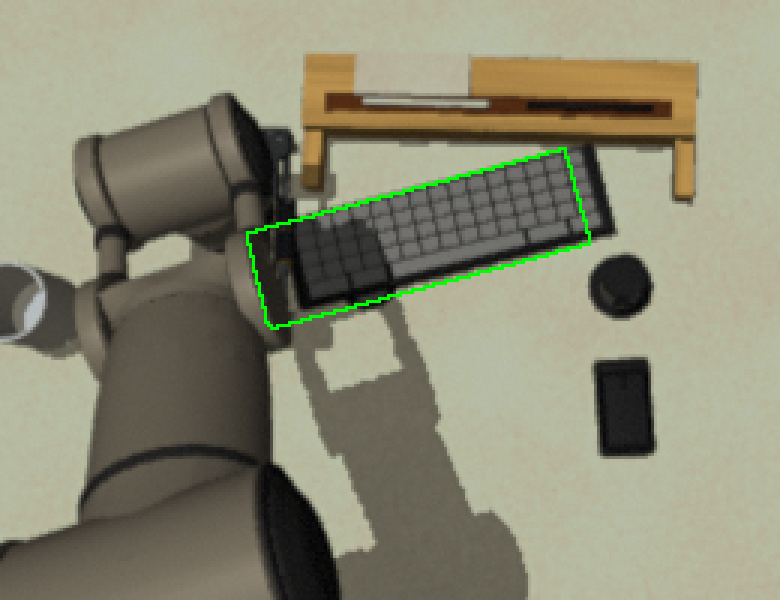

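The silhouette fit is thrown off by the arm, so I'm reading this one directly. The right end is at (597,146)–(613,232) and the front-left corner at (305,303), an angle of about 0.27. That puts the leading corner near y = -0.10, with roughly 60 mm to go. The tip height has crept up, so I'll back off, lower and continue.

```bash
python3 -m creep '[[[0,6,-2,0,0,0],[0,0,-8,0.8,0.3,0],[2,-10,-1,0,0,0],[2,-9,-1,0,0,0],[2,-9,-1,0,0,0]]]'
python3 -m creep '[[[2,-9,-1,0,0,0],[2,-9,-1,0,0,0],[2,-9,-1,0,0,0]]]'
python3 - <<'E'
from h import *
o=robot.observe(); print(toB(o['tool_pos']))
im=viewer.read_camera('top')
cv2.imwrite('pics/t5.png',im[110:270,200:390].repeat(4,0).repeat(4,1)[:600])
E
```

```text
time: 6.88
tool_pos: [0.6197, 0.2443, 0.1899]
tool_rot: [3.119, -0.029, 1.556]
contact_force: [-0.5, 8.2, 10.4]
opening: 0.0006
time: 7.13
tool_pos: [0.6268, 0.2223, 0.1899]
tool_rot: [3.11, -0.04, 1.56]
contact_force: [-1.1, 7.5, 8.0]
opening: 0.0002
[-0.05771838  0.18567818]
```

View pics/t5.png

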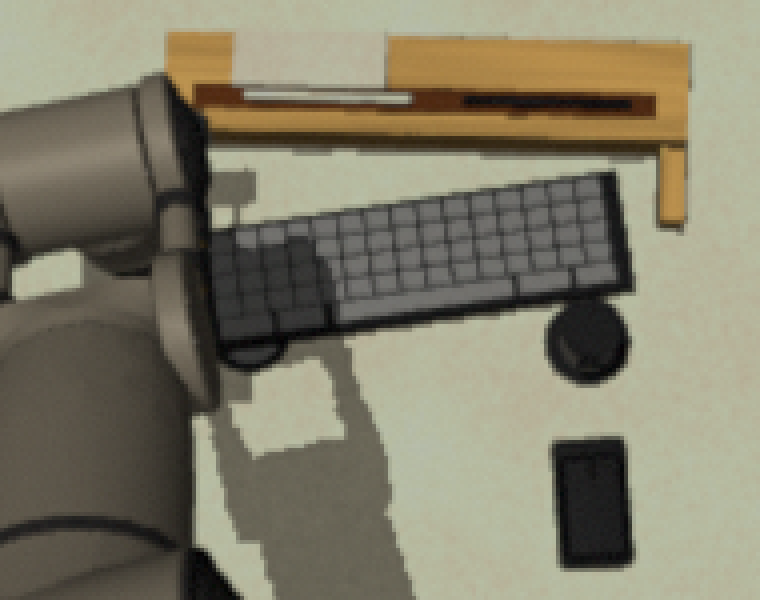

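The right end is now at (613,172)–(632,292), close behind the post, and the keyboard has come back to about 0.14 rad. I'll convert those corners to bay coordinates before going on.

```bash
python3 - <<'E'
from h import *
f=lambda x,y,z:toB(px2w('top',200+x/4,110+y/4,z)[:2])
a,b,c=f(614,172,.022),f(633,292,.022),f(219,343,.022); print(a,b,c,np.linalg.norm(a-b),np.linalg.norm(b-c))
d=c-b; th=np.arctan2(-d[0],d[1]); R=np.array([[np.cos(th),-np.sin(th)],[np.sin(th),np.cos(th)]])
print(th,[R@np.array(q)+p for q,p in(((-.048,.17),a),((.048,.17),b))])
E
```

```text
[ 0.02935417 -0.14948503] [-0.0658873  -0.16577192] [-0.11515856  0.15381584] 0.09662401852275469 0.32336356021493284
0.15296693653317028 [array([-0.04398844,  0.01121613]), array([-0.04435087,  0.00955687])]
```

```bash
python3 -m creep '[[[-1,-3,0,-0.8,0.5,0],[-1,-5,0,-0.8,0.5,0],[-1,-5,0,-0.8,0.5,0],[-1,-5,0,0,0,0],[0,0,0,0,0,0]]]'
python3 - <<'E'
from h import *
o=robot.observe(); print(toB(o['tool_pos']))
im=viewer.read_camera('top')
cv2.imwrite('pics/t6.png',im[110:270,200:390].repeat(4,0).repeat(4,1)[:400])
E
```

```text
time: 7.6
tool_pos: [0.6233, 0.2045, 0.1895]
tool_rot: [3.134, 0.002, 1.562]
contact_force: [1.2, 2.2, 1.7]
opening: 0.0006
[-0.0602722   0.16777086]
```

View pics/t6.png

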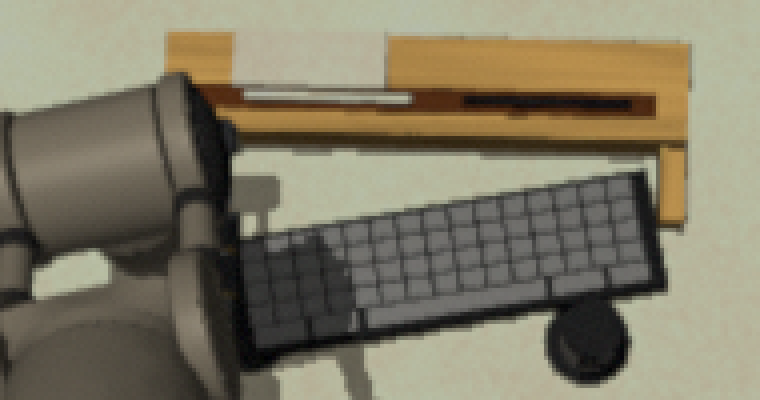

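The right end is at (645,171)–(664,288), so the leading corner is near y = -0.172, inside the right cheek. The left-back corner should now clear the left cheek by about 20 mm. Next I'll move round to the front face and swing the near end in.

```bash
python3 -m creep '[[[0,8,0,0,0,0],[0,10,10,0,0,0],[0,5,30,0,0,0],[-10,0,35,0,0,0],[-25,-25,5,0,0,0]]]'
python3 -m creep '[[[-25,-30,0,0,0,0],[-25,-30,0,0,0,0],[-20,-30,0,0,0,0],[0,-20,0,0,0,0],[0,0,0,0,0,0]]]'
python3 - <<'E'
from h import *
o=robot.observe(); print(toB(o['tool_pos']))
p,c,im=fit([-.046,-.0125,.17]); print(p,c)
E
```

```text
time: 8.07
tool_pos: [0.5877, 0.2045, 0.2639]
tool_rot: [-3.136, 0.008, 1.562]
contact_force: [0.8, 0.0, 1.2]
opening: 0.0007
time: 8.48
tool_pos: [0.509, 0.0908, 0.2638]
tool_rot: [-3.129, 0.012, 1.567]
contact_force: [0.8, -0.7, -0.0]
opening: 0.0006
[-0.1684254   0.04819132]
[-0.0499439  -0.01369796  0.21406763] 745.8588235294118
```

```bash
python3 -m creep '[[[0,0,-35,0,0,0],[0,0,-28,-0.5,-0.5,0],[0,0,-10,0,0,0],[15,0,0,0,0,0],[15,-1,0,0,0,0]]]'
python3 -m creep '[[[10,-1,0,0,0,0],[10,-1,0,0,0,0],[8,-1,0,0,0,0],[8,-1,0,0,0,0],[0,0,0,0,0,0]]]'
python3 - <<'E'
from h import *
o=robot.observe(); print(toB(o['tool_pos']))
im=viewer.read_camera('top')
cv2.imwrite('pics/t7.png',im[110:270,200:390].repeat(4,0).repeat(4,1)[:400])
E
```

```text
time: 8.95
tool_pos: [0.539, 0.0951, 0.1864]
tool_rot: [-3.135, 0.021, 1.567]
contact_force: [1.0, 0.0, 0.5]
opening: 0.0007
time: 9.37
tool_pos: [0.5773, 0.0982, 0.1811]
tool_rot: [-3.121, 0.02, 1.572]
contact_force: [1.4, -0.7, -0.9]
opening: 0.0003
[-0.10069577  0.05923029]
```

View pics/t7.png

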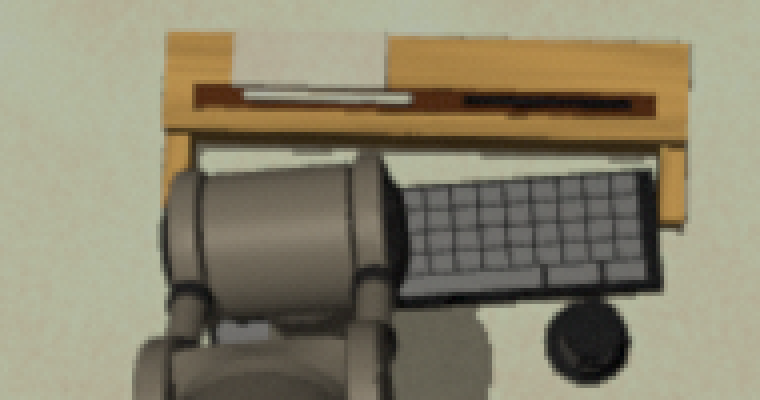

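The right end is at (650,170)–(662,292) and the angle is down to about 0.08. The tips are low, so I'll raise them and keep swinging it in.

```bash
python3 -m creep '[[[-3,-2,6,0,-1,0],[0,-2,4,-1,0,0],[8,-1,0,0,0,0],[7,-1,0,0,0,0],[7,-1,0,0,0,0]]]'
python3 -m creep '[[[6,-1,0,0,0,0],[6,-1,0,0,0,0],[0,0,0,0,0,0]]]'
python3 - <<'E'
from h import *
o=robot.observe(); print(toB(o['tool_pos']))
im=viewer.read_camera('top')
cv2.imwrite('pics/t8.png',im[110:270,200:390].repeat(4,0).repeat(4,1)[:400])
E
```

```text
time: 9.83
tool_pos: [0.5937, 0.0937, 0.1912]
tool_rot: [-3.132, 0.039, 1.574]
contact_force: [-4.7, 4.4, 3.6]
opening: 0.0001
time: 10.08
tool_pos: [0.6067, 0.0931, 0.192]
tool_rot: [-3.129, 0.036, 1.573]
contact_force: [-1.0, 0.1, 0.4]
opening: 0.0007
[-0.07105457  0.05562515]
```

View pics/t8.png

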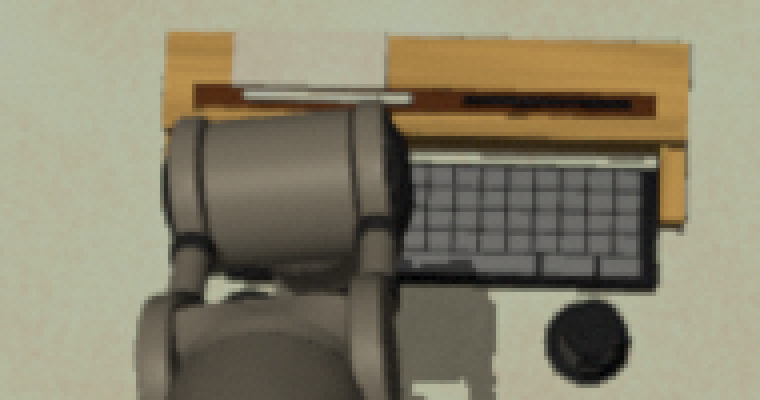

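The keyboard now looks parallel to the bay, with about a 10 mm gap left at the back. I'll back off, shift to its middle and press it home.

```bash
python3 -m creep '[[[-12,0,0,1,-0.4,0],[-10,-20,0,1,-0.4,0],[0,-25,0,0,0,0],[0,-20,0,0,0,0],[0,-5,0,0,0,0]]]'
python3 -m creep '[[[8,0,0,0,0,0],[8,0,0,0,0,0],[8,0,0,0,0,0],[5,0,0,0,0,0],[5,0,0,0,0,0]]]'
python3 -m creep '[[[4,0,0,0,0,0],[4,0,0,0,0,0],[4,0,0,0,0,0]]]'
python3 - <<'E'
from h import *
o=robot.observe(); print(toB(o['tool_pos']),o['contact_force'])
E
```

```text
time: 10.55
tool_pos: [0.5855, 0.0216, 0.1925]
tool_rot: [3.132, 0.001, 1.577]
contact_force: [-0.6, 0.1, 0.2]
opening: 0.0003
time: 10.97
tool_pos: [0.6188, 0.0217, 0.1924]
tool_rot: [-3.133, 0.002, 1.575]
contact_force: [-37.9, -8.9, 30.8]
opening: 0.0004
time: 11.22
tool_pos: [0.6241, 0.0225, 0.1927]
tool_rot: [-3.099, 0.006, 1.578]
contact_force: [-17.8, -5.7, 13.9]
opening: 0.0004
[-0.04993112 -0.01392882] [-17.78973889  -5.71851553  13.94527774]
```

```bash
python3 -m creep '[[[-10,0,0,0,-2,0],[-20,0,0,0,0,0],[-20,0,0,0,0,0],[-25,0,0,0,0,0],[-30,0,0,0,0,0]]]'
python3 -m creep '[[[-35,0,0,0,0,0],[-30,0,0,0,0,0],[0,0,0,0,0,0]]]'
python3 - <<'E'
from h import *
p,c,im=fit([0,-.014,0]); print(p,c); t=im.copy()
m=sil('top',p,im.shape); t[cv2.morphologyEx((m>.5).astype(np.uint8),cv2.MORPH_GRADIENT,np.ones((2,2)))>0]=(0,255,0)
s=viewer.read_camera('scene')
A=np.vstack([cv2.resize(im[125:200,220:385],None,fx=4,fy=4,interpolation=cv2.INTER_CUBIC),cv2.resize(s[170:295,215:380],None,fx=4,fy=4,interpolation=cv2.INTER_CUBIC)[:300]])
cv2.imwrite('pics/t9.png',A); print(A.shape)
E
```

```text
time: 11.63
tool_pos: [0.5231, 0.0263, 0.1933]
tool_rot: [3.138, 0.008, 1.582]
contact_force: [0.5, 0.0, 0.5]
opening: 0.0008
time: 11.88
tool_pos: [0.453, 0.0292, 0.1929]
tool_rot: [3.141, 0.007, 1.586]
contact_force: [-0.8, -0.1, -1.5]
opening: 0.0004
[ 0.00169245 -0.01158748 -0.00382948] 164.98823529411766
(600, 660, 3)
```

View pics/t9.png

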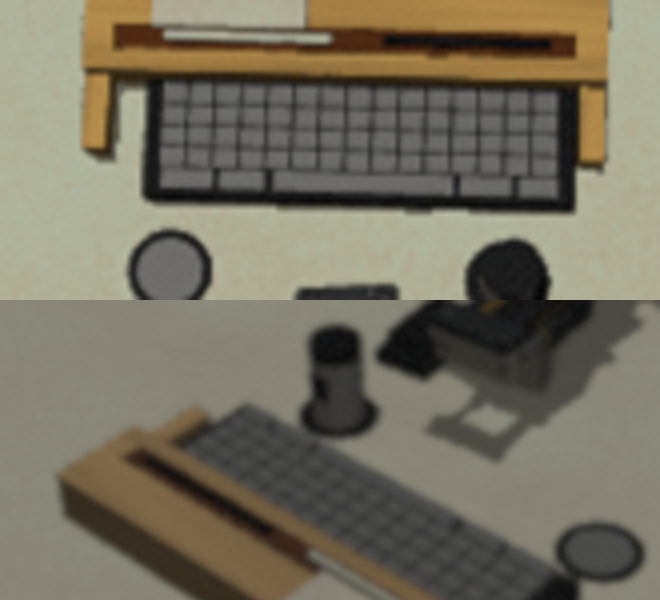

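The keyboard sits flush along the ledge between both cheeks: top part of the view, back edge from (150,80) to (570,85). The fit gives x = +1.7 mm, y = -11.6 mm and angle -0.004 rad. I'll raise the hand, compare the loose objects with the first picture and hand in.

```bash
python3 -m creep '[[[-5,0,30,0,0,0],[0,0,30,0,0,0],[0,0,30,0,0,0],[0,0,0,0,0,0],[0,0,0,0,0,0]]]'
python3 - <<'E'
from h import *
im=viewer.read_camera('top'); a=cv2.imread('pics/t0.png')
for n,(x0,x1,y0,y1) in dict(mouse=(334,364,214,258),mug=(128,166,184,220),stapler=(464,490,184,226)).items():
    r=cv2.matchTemplate(im[y0-8:y1+8,x0-8:x1+8],a[y0:y1,x0:x1],cv2.TM_CCOEFF_NORMED); _,v,_,l=cv2.minMaxLoc(r); print(n,v,np.array(l)-8)
p,c,_=fit([0,-.012,0],im); print(p,c)
if abs(p[0])<.006 and abs(p[2])<.03: robot.hand_in(); print('handed in')
E
```

```text
time: 12.4
tool_pos: [0.4612, 0.0302, 0.2884]
tool_rot: [3.123, 0.009, 1.588]
contact_force: [1.0, 0.1, -0.9]
opening: 0.0003
mouse 0.9066293835639954 [0 0]
mug 0.9993878602981567 [0 0]
stapler 0.999276340007782 [0 0]
[ 0.00137945 -0.01120667  0.00055556] 151.5529411764706
the job is handed in; nothing more can be done
handed in
```

The keyboard is in the bay, flush against the back, and I handed the job in at about 12.5 s of the 72 s. I used the closed fingers to push the post-side end round first, then slid the keyboard along behind the post. After that I swung the near end in and pressed it home at its middle.

- **Final position:** the last top-view fit, in the bay's frame, gives x = +1.4 mm, y = -11 mm and an angle of 0.001 rad, all inside the limits. Against the ledge face x cannot really be above 0, so the +1.4 mm is within the camera calibration error.
- **Other objects:** comparing the last picture with the first showed no pixel shift for the mouse, mug or stapler. The mouse match was weaker (0.91, against over 0.99 for the others), probably because of shadow.
- **Robot:** the arm was clear of everything at the end, with contact force near zero. The highest wrist force I read was about 50 N, while pressing it home.
- **What disagreed:** while the arm covered part of the keyboard the automatic fit was wrong, so I read the corners off the pictures instead. The tips also crept up to about 23 mm during two pushes; I lowered them before going on, and saw no sign of tipping in the pictures.

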